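# Tip the returned fob into the tray and ease the hopper lid shut

### The job

A yellow locker fob has been left on the red lid of the key-return hopper. With a fingertip press the steel press plate at the hopper's front all the way down, so that the linked lid lifts and tips the fob into the clear tray behind; then let the plate come up slowly under your finger, so that the lid is eased fully shut and does not drop or slam. Touch only the press plate: do not touch the lid or the fob, and leave everything else where it is.

Things in the scene. Friction and masses are not known exactly. Their poses are not given: they have to be found in the camera images.
- hopper: Fixed key-return hopper: grey housing 120 (x) by 150 (y) by 120 mm high, red lid on top, steel press plate sticking out of its front (-x, towards the robot), open clear-walled tray behind (+x). Origin on the shelf under the centre of the housing; x points from press plate to tray, y along the hinges, z up. Position and yaw vary.
- tray (a point): Centre of the tray's floor, 20 mm above the shelf, 113 mm behind the hopper's origin. Inside, the tray is 106 mm (along x) by 142 mm; its walls rise 90 mm above the shelf.
- press_spot (a point): Where to press: top face of the press plate, mid-width, 70 mm out from its pivot; moves with it. Plate 90 mm long, 96 wide, 6 thick, steel with black tread; at rest it slopes up 0.3 rad towards the robot, fully pressed down 0.3 rad: the spot goes along an arc about the pivot from 101 to 59 mm above the shelf. At rest it is 67 mm in front of the housing.
- lever_pivot (a point): The pivot of the press plate, in the middle of the housing's front face, 80 mm above the shelf; the hinge line runs along the hopper's y.
- lever (a joint): Angle of the press plate, rad: 0 at rest (up), grows as it is pressed, 0.6 fully down (hard stop). Pressing takes about 3 to 6 N at the spot; let go, the plate springs back up by itself.
- lid (a joint): Angle of the lid, rad: 0 shut, 1.08 fully raised; always 1.8 times the lever angle. Sheet lid 120 by 144 mm, hinged at its rear (tray side) edge 121 mm above the shelf; the front edge rises. Held fully raised, it lets the fob slide into the tray within about a second. Little damped: let go, it slams. Closing under 1 rad/s is gentle; over 3 rad/s counts as dropped.
- lid_front (a point): Middle of the top of the low lip along the lid's front (free) edge, 132 mm above the shelf when shut.
- fob: Yellow plastic locker fob, 38 by 28 by 9 mm, about 25 g, with a small wire ring at one end; it starts lying loose on the lid. Origin under its centre.
- fob_centre (a point): Centre of the yellow fob, 4.5 mm above its underside.
- padlock: Steel padlock lying flat, 76 by 45 by 20 mm; leave alone. Origin under its case.
- key: Small brass key lying flat, 53 by 22 by 4 mm; leave alone. Origin under it.
- door_stop: Blue silicone wedge door stop, 100 by 42 by 28 mm high; leave alone. Origin under its centre.
- jar: Clear glass jar with a clip-on lid, 80 mm across, 100 mm high; leave alone. Origin under its centre.
- clipboard: Clip board lying flat, 310 by 225 mm, clip up to 22 mm high; leave alone. Origin under its centre.
- tape_roll: Roll of brown tape lying flat, 100 mm across, 45 mm high; leave alone. Origin under its centre.
- parcel: Cardboard parcel, 190 by 130 by 80 mm; leave alone. Origin under its centre.
- spare_fob: Grey locker fob lying on the shelf, 38 by 28 by 9 mm; leave alone. Origin under it.

How it is judged:
By the outcome, as a careful person would: the job done as asked, in the order asked, and still so for the second after the job is handed in, with the robot touching nothing.
It also fails if it takes over 38 s, if anything falls off the work surface, if the arm or the gripper's body presses on something with over 40 N, if the wrist force passes 120 N, or if a joint passes its speed limit or range.

### The arm

A 7-joint arm with a two-finger parallel gripper is mounted at the origin on the work surface. World frame = base frame: x ahead of the robot, y to its left, z up, the work surface at z = 0. Lengths are in m, angles in rad, forces in N, time in s.
With the tool pointing down it reaches from about 0.425 to 0.875 m from the base axis. Payload 8.4 kg.
Tool frame: the origin (TCP) lies on the centre line of the jaws, within the pads' length; the fingertips stand 25 mm ahead of it and the grasp point (between the pads) lies 6 mm ahead of it; z points along the fingers, y is the line along which they close (so a half turn about z gives the same grasp; the last joint's range is limited). The gripper opens to 87 mm and grips with 3 to 60 N. Pads are 19 mm wide; open, the fingers measure 117 mm over their backs; the gripper's body (75 mm by 190 mm) begins 51 mm behind the grasp point.
Start: joints at [-1.414, 0.333, 0.04, 1.465, -0.013, 1.343, -0.059], TCP at [0.164, 0.629, 0.248] pointing down, gripper open.
Joint ranges: [-2.58, 2.58], [-0.38, 2.09], [-1.3, 1.39], [0.25, 2.4], [-1.5, 4.64], [0.08, 2.09], [-2.65, 2.65]. Speed limits (rad/s): [2.22, 2.22, 2.79, 2.79, 3.14, 3.14, 3.14].

### API

Orientations are given as a unit quaternion [x, y, z, w].
In Python, from workcell import robot, imaging gives the robot as it stands.
- The arm moves only by the tool jog_arm, never from a script. Its argument "targets" is a list of rows, each a list of 2 entries, a list of its own where there are three numbers: the shift along the tool's x, y, z in cm, then the turn, a rotation vector about the tool's x, y, z in rad. In form: [[[x, y, z], [wx, wy, wz]], ...]. A call has 1 to 10 rows; each row is the pose to reach, as a shift and turn from the pose commanded when the call began, along the tool's axes at that moment; what a row does not reach only later rows make up. A row lasts 1/10 s, in which the tool goes at most 50 mm and 8.59 degrees, less where a joint would pass 70% of its speed; a pose out of reach is approached as far as the arm can. A call with a gripper value outside its range is refused whole. "fingers" is the closure, from -1 (fully open) to 1 (shut), set as the call begins (left out, the last holds). The fingers move at their own pace and stop on an object; "force" is the grip in N (left out, the last holds). Time passes only in rows, so rows that repeat a pose let the fingers close. It gives the time, the measured TCP pose, the force, the opening and the grip force at its end, in the units of the state.
- robot.observe(): the state, without advancing time (a new reading comes with each control period).
- imaging.get_image(name): name is "scene" or "top"; returns a dict with "image" (384x512x3 uint8, red, green, blue), "fx", "fy", "cx", "cy" (pixels), "eye" and "orientation" of the camera in the world. Camera axes: x right, y up, looking along -z (the intrinsics and any distortion apply to the point x, -y, -z); pixel columns grow to the right and rows downward; lengths in m; the calibration is good to about 2 mm. A picture is of the moment at which its call begins. There is no depth.
- robot.hand_in(): hands the job in; it is judged then, once.
The state is a dict: "clock": time; "joint_pos": joint angles; "qd": joint speeds; "joint_torque": joint torques, N m; "ee_pos": TCP position; "tcp_rot": TCP orientation; "wrist_force": force on the tool from outside, world axes, zero at the start; "torque": the same for the moment, N m; "grip_width": finger opening in m; "gripper_force": force on a finger pad.
Only numpy, scipy, OpenCV 4.12 (cv2) and the standard library are available. Lean on these libraries where they do the work, as an engineer would, in place of code of your own. Each camera call takes 0.05 s, during which the arm holds its last target. There are 200 camera calls.

## Working session

There is one attempt and no reset: what is moved stays moved. The work goes in short steps, Python scripts to look and compute and a tool call to move; the robot and the scene stay as the last step left them, time stands still between calls to the robot, and variables do not carry over. Pictures are saved under pics/ and viewed, at most 10 in all, crops included, and the job is handed in when it is done.

Besides the shell and the picture viewer there is one more tool, called after "Call:" as name(argument=value, ...) on one line, values as JSON. jog_arm: Moves the arm, as the interface text tells. Its arguments: {"type":"object","properties":{"targets":{"type":"array","items":{"type":"array"}},"fingers":{"type":"number"},"force":{"type":"number"}},"required":["targets"]}

```bash
mkdir -p pics; python3 - <<'E'
from workcell import robot, imaging
import cv2,pickle
for n in("scene","top"):
    d=imaging.get_image(n); pickle.dump(d,open(n+".pkl","wb"))
    cv2.imwrite(f"pics/{n}0.png",cv2.resize(d["image"][:,:,::-1],(800,600)))
    print({k:v for k,v in d.items() if k!="image"})
s=robot.observe();print(s)
E
```

```text
{'fx': 404.7649513819684, 'fy': 404.7649513819684, 'cx': 254.08178165661303, 'cy': 187.97300782378176, 'eye': array([1.27909089, 0.24205692, 1.06853984]), 'orientation': array([0.18899121, 0.24827105, 0.76513815, 0.5632117 ])}
{'fx': 411.9636895021002, 'fy': 411.9636895021002, 'cx': 254.30914160812944, 'cy': 196.02562523160202, 'eye': array([0.47759006, 0.04087546, 1.34390796]), 'orientation': array([ 0.03455475, -0.03603985, -0.70024978,  0.7121498 ])}
{'clock': 0.1, 'joint_pos': array([-1.41420051,  0.33384818,  0.03987673,  1.4661621 , -0.01341448,
        1.34333147, -0.05849388]), 'qd': array([-0.00176238, -0.0032766 , -0.00130791, -0.00065774,  0.00030384,
        0.00034644, -0.00227195]), 'joint_torque': array([ 3.90751753e-03, -6.57805681e+01,  1.33979313e+00, -4.04701638e+01,
       -5.96688688e-02,  4.08961822e-02,  4.75547256e-05]), 'ee_pos': array([0.16438116, 0.62846708, 0.24675326]), 'tcp_rot': array([ 1.27557267e-01,  9.91830930e-01, -7.39727781e-04, -5.17576515e-05]), 'wrist_force': array([-0.1093515 ,  0.87566181, -1.07082881]), 'torque': array([ 0.01504954, -0.00665683, -0.0225108 ]), 'gripper_force': 0.0, 'grip_width': 0.08722206029607905}
```

View pics/scene0.png

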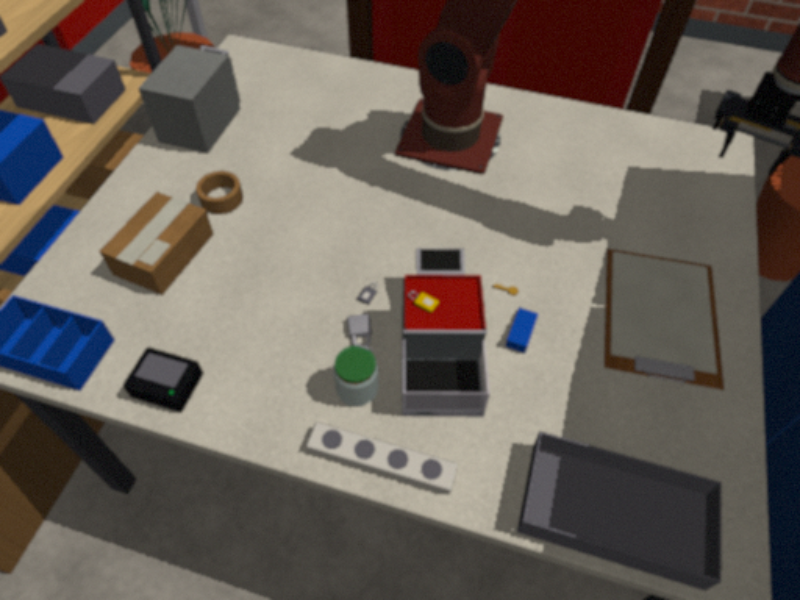

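View pics/top0.png

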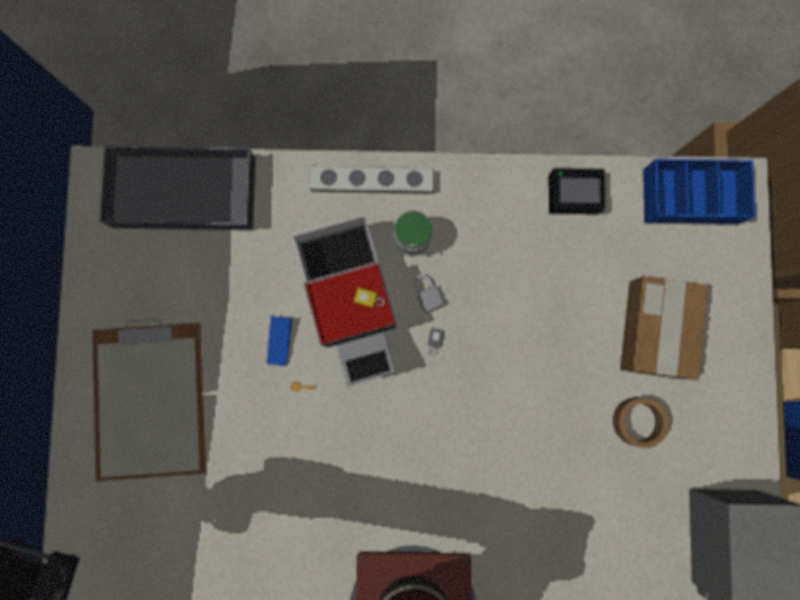

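The top view shows the hopper's lid at about (350,305) with the plate below it, towards the robot, at (365,360). The fob is on the lid at (366,298). Nearby are the key (302,386), spare fob (436,338), padlock (430,295) and door stop (280,340).

```bash
cat >h.py <<'E'
import numpy as np,cv2,pickle
from scipy.spatial.transform import Rotation as R
from scipy.optimize import least_squares
def proj(d,P):
    p=(np.atleast_2d(P)-d["eye"])@R.from_quat(d["orientation"]).as_matrix()
    return np.c_[d["cx"]+d["fx"]*p[:,0]/-p[:,2], d["cy"]+d["fy"]*(-p[:,1])/-p[:,2]]
def world(h,L):
    c,s=np.cos(h[2]),np.sin(h[2]); L=np.atleast_2d(L)
    return np.c_[h[0]+c*L[:,0]-s*L[:,1],h[1]+s*L[:,0]+c*L[:,1],L[:,2]]
LID=np.array([[.06,.072,.123],[.06,-.072,.123],[-.06,-.072,.130],[-.06,.072,.130]])
E
python3 - <<'E'
from h import *
def quad(img):
    b=cv2.cvtColor(img,cv2.COLOR_RGB2HSV)
    m=(((b[...,0]<8)|(b[...,0]>172))&(b[...,1]>180)&(b[...,2]>70)).astype('uint8')
    m[:150]=0
    n,l,st,c=cv2.connectedComponentsWithStats(m)
    i=1+np.argmax(st[1:,4]); k=cv2.findContours((l==i).astype('uint8'),0,2)[0][0]
    h=cv2.convexHull(k)
    for e in np.arange(1,12,.5):
        q=cv2.approxPolyDP(h,e,True)
        if len(q)==4: break
    return q[:,0].astype(float),st[i]
D={n:pickle.load(open(n+".pkl","rb")) for n in("scene","top")}
Q={n:quad(D[n]["image"]) for n in D}
print(Q)
def res(h,ns=("scene","top")):
    r=[]
    for n in ns:
        p=proj(D[n],world(h,LID)); q=Q[n][0]
        for a in p: r.extend(q[np.argmin(((q-a)**2).sum(1))]-a)
    return np.array(r)
for ns in(("scene","top"),("top",),("scene",)):
    best=min((least_squares(res,[.63+dx,.1+dy,y],args=(ns,)) for y in(-.3,0,.3) for dx in(0,.05) for dy in (0,.05)),key=lambda s:s.cost)
    print(ns,best.x,best.cost,best.fun.round(1))
    h=best.x
    print(world(h,[[-.127,0,.101],[-.06,0,.08]]))
    if len(ns)==2: np.save("h.npy",h)
h=np.load("h.npy")
L=np.array([[x,y,.08+(-.06-x)*np.tan(.3)+.003] for x,y in((-.146,.048),(-.146,-.048),(-.063,-.048),(-.063,.048))])
out=[]
for n in D:
    im=cv2.resize(D[n]["image"][:,:,::-1],None,fx=4,fy=4,interpolation=cv2.INTER_CUBIC).copy()
    for P in(LID,L): cv2.polylines(im,[((proj(D[n],world(h,P))+.5)*4).astype(int)],True,(0,255,0),1)
    c=(proj(D[n],world(h,[-.05,0,.1]))[0]*4).astype(int)
    out.append(im[c[1]-250:c[1]+250,c[0]-200:c[0]+200])
cv2.imwrite("pics/fit.png",np.hstack(out))
E
```

```text
{'scene': (array([[306., 178.],
       [309., 209.],
       [259., 208.],
       [260., 177.]]), array([ 259,  177,   51,   33, 1430], dtype=int32)), 'top': (array([[241., 170.],
       [251., 205.],
       [206., 218.],
       [196., 182.]]), array([ 196,  170,   56,   49, 1550], dtype=int32))}
('scene', 'top') [0.60438423 0.13137809 0.28846403] 19.195206613589555 [-0.7 -2.2  1.  -2.5  1.7  1.9 -1.1  2.2  1.1  0.8 -0.4  1.6 -1.1 -1.7
  1.  -1.8]
[[0.48263163 0.09524912 0.101     ]
 [0.54686332 0.11430928 0.08      ]]
('top',) [0.60537979 0.1309786  0.29381756] 6.184766264056383 [ 1.   1.  -0.4  2.  -1.3 -1.3  0.7 -1.6]
[[0.48382235 0.09419835 0.101     ]
 [0.54795108 0.1136021  0.08      ]]
('scene',) [0.60303423 0.13169098 0.28203307] 12.300611876566297 [-0.8 -2.   0.8 -2.   1.4  2.3 -1.4  2.4]
[[0.48105179 0.09634574 0.101     ]
 [0.54540473 0.11499244 0.08      ]]
```

View pics/fit.png

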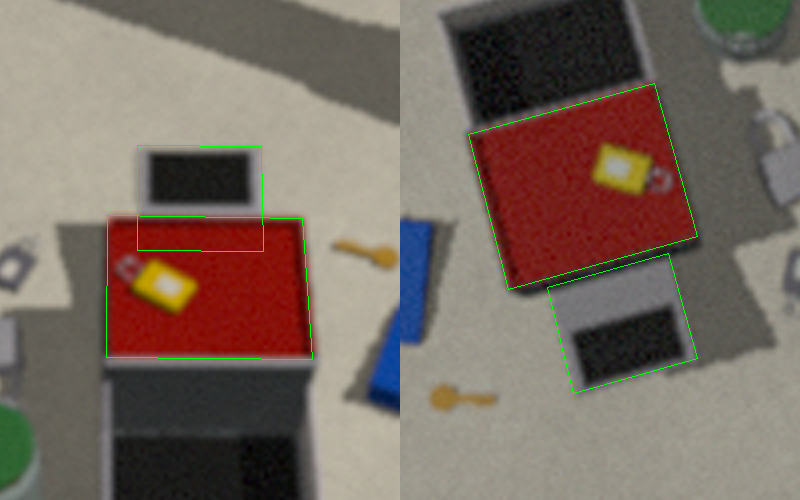

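The projected model lies on the lid and plate in both views, so the pose fit is good. Next I go above the press spot with the fingers shut and the tool yaw aligned with the hopper.

Call:
jog_arm(targets=[[[-22, -22, 0], [0, 0, -0.27]], [[-44.3, -43.5, 0], [0, 0, -0.545]], [[-44.3, -43.5, 0], [0, 0, -0.545]], [[-44.3, -43.5, 0], [0, 0, -0.545]], [[-44.3, -43.5, 0], [0, 0, -0.545]], [[-44.3, -43.5, 0], [0, 0, -0.545]], [[-44.3, -43.5, 0], [0, 0, -0.545]], [[-44.3, -43.5, 0], [0, 0, -0.545]], [[-44.3, -43.5, 0], [0, 0, -0.545]], [[-44.3, -43.5, 0], [0, 0, -0.545]]], fingers=1, force=20)

```text
clock: 1.1
ee_pos: [0.4214, 0.1976, 0.2475]
tcp_rot: [-0.144, 0.99, 0.0, 0.0]
wrist_force: [1.2, 0.4, -0.2]
grip_width: 0.0149
gripper_force: 0.0
```

Call:
jog_arm(targets=[[[-3, -11.6, 0], [0, 0, 0]], [[-3, -11.6, 0], [0, 0, 0]], [[-3, -11.6, 0], [0, 0, 0]], [[-3, -11.6, 0], [0, 0, 0]], [[-3, -11.6, 0], [0, 0, 0]], [[-3, -11.6, 0], [0, 0, 0]]])

```text
clock: 1.7
ee_pos: [0.4821, 0.0983, 0.2473]
tcp_rot: [-0.145, 0.989, 0.0, -0.0]
wrist_force: [0.1, -0.3, 0.7]
grip_width: 0.0005
gripper_force: 0.0
```

```bash
python3 - <<'E'
from workcell import robot
s=robot.observe();print(s["clock"],s["ee_pos"],s["tcp_rot"],s["grip_width"],s["wrist_force"],s["joint_pos"])
E
```

```text
1.7 [0.48207455 0.09832426 0.24734478] [-1.45087808e-01  9.89418736e-01  1.02072635e-04 -2.87182785e-04] 0.0005156367316690098 [ 0.080301   -0.25151813  0.69348242] [-0.77712459 -0.00759438  0.48842155  1.85924053  0.0034136   1.28959949
  1.57233565]
```

Call:
jog_arm(targets=[[[0, -0.2, 3], [0, 0, 0]], [[0, -0.2, 6], [0, 0, 0]], [[0, -0.2, 9], [0, 0, 0]], [[0, -0.2, 10.5], [0, 0, 0]], [[0, -0.2, 11], [0, 0, 0]], [[0, -0.2, 11], [0, 0, 0]], [[0, -0.2, 11], [0, 0, 0]], [[0, -0.2, 11], [0, 0, 0]]])

```text
clock: 2.5
ee_pos: [0.4839, 0.0955, 0.1386]
tcp_rot: [-0.144, 0.99, 0.0, 0.001]
wrist_force: [0.7, 0.8, -1.0]
grip_width: 0.0005
gripper_force: 0.0
```

```bash
python3 - <<'E'
from workcell import imaging
from h import *
h=np.load("h.npy");out=[]
for n in("scene","top"):
    d=imaging.get_image(n)
    im=cv2.resize(d["image"][:,:,::-1],None,fx=4,fy=4,interpolation=cv2.INTER_CUBIC)
    c=(proj(d,world(h,[-.05,0,.1]))[0]*4).astype(int)
    out.append(im[c[1]-250:c[1]+250,c[0]-200:c[0]+200])
cv2.imwrite("pics/near.png",np.hstack(out))
E
```

```text
(no output)
```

View pics/near.png

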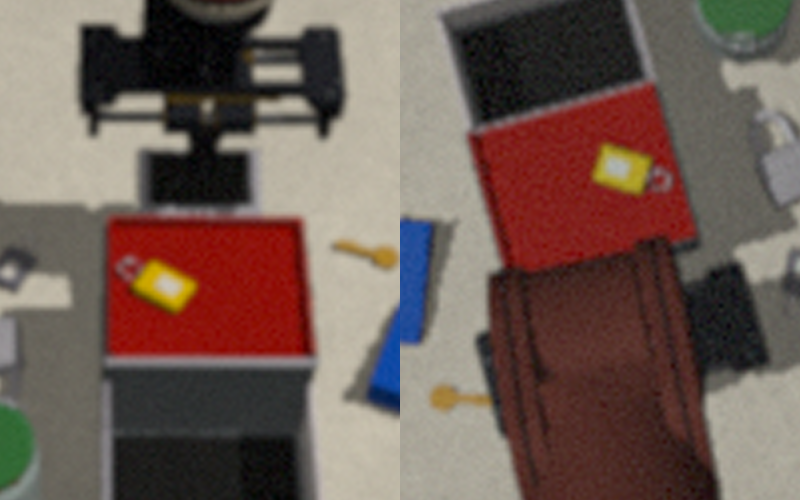

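The finger is centred about 10 mm above the plate's black tread. The lid, with the fob on it, is shut and clear of the gripper. Now I press slowly.

Call:
jog_arm(targets=[[[0, 0, 0.4], [0, 0, 0]], [[0, 0, 0.8], [0, 0, 0]], [[0, 0, 1.1], [0, 0, 0]], [[0, 0, 1.4], [0, 0, 0]], [[0, 0, 1.7], [0, 0, 0]], [[0, 0, 2.0], [0, 0, 0]], [[0, 0, 2.3], [0, 0, 0]], [[0, 0, 2.6], [0, 0, 0]], [[0, 0, 2.9], [0, 0, 0]], [[0, 0, 3.2], [0, 0, 0]]])

```text
clock: 3.6
ee_pos: [0.4825, 0.0947, 0.1052]
tcp_rot: [-0.144, 0.99, -0.0, -0.001]
wrist_force: [-3.8, -1.2, 6.4]
grip_width: 0.0009
gripper_force: 3.5
```

```bash
python3 - <<'E'
from workcell import robot
s=robot.observe();print(s["clock"],s["ee_pos"],s["tcp_rot"],s["wrist_force"],s["torque"],s["qd"])
E
```

```text
3.6 [0.48247808 0.09470055 0.10518357] [-1.43983085e-01  9.89579628e-01 -1.00990368e-04 -1.00991819e-03] [-3.77098323 -1.15118292  6.37736255] [-0.25079989  0.95874878  0.04611245] [ 0.00961228  0.04446823 -0.00311008  0.02667771 -0.02534593 -0.06615433
  0.02506746]
```

Call:
jog_arm(targets=[[[0, 0, 0.3], [0, 0, 0]], [[0, 0, 0.6], [0, 0, 0]], [[0, 0, 0.9], [0, 0, 0]], [[0, 0, 1.2], [0, 0, 0]], [[0, 0, 1.4], [0, 0, 0]], [[0, 0, 1.6], [0, 0, 0]], [[0, 0, 1.8], [0, 0, 0]], [[0, 0, 1.9], [0, 0, 0]], [[0, 0, 2.0], [0, 0, 0]], [[0, 0, 2.0], [0, 0, 0]]])

```text
clock: 4.6
ee_pos: [0.4849, 0.0954, 0.0876]
tcp_rot: [-0.144, 0.99, 0.001, 0.001]
wrist_force: [-5.8, -2.1, 24.3]
grip_width: 0.0002
gripper_force: 12.4
```

Contact force rose to 24 N at the expected height, so the plate is on its hard stop. I hold there so the fob can slide.

Call:
jog_arm(targets=[[[0, 0, 0.05], [0, 0, 0]], [[0, 0, 0.1], [0, 0, 0]], [[0, 0, 0.1], [0, 0, 0]], [[0, 0, 0.1], [0, 0, 0]], [[0, 0, 0.1], [0, 0, 0]], [[0, 0, 0.1], [0, 0, 0]], [[0, 0, 0.1], [0, 0, 0]], [[0, 0, 0.1], [0, 0, 0]], [[0, 0, 0.1], [0, 0, 0]], [[0, 0, 0.1], [0, 0, 0]]])

```text
clock: 5.6
ee_pos: [0.485, 0.0954, 0.0873]
tcp_rot: [-0.144, 0.99, 0.001, 0.002]
wrist_force: [-9.7, -3.0, 34.5]
grip_width: 0.0004
gripper_force: 18.0
```

```bash
cat >snap.py <<'E'
from workcell import imaging
from h import *
import sys
h=np.load("h.npy");out=[]
for n in("scene","top"):
    d=imaging.get_image(n)
    im=cv2.resize(d["image"][:,:,::-1],None,fx=4,fy=4,interpolation=cv2.INTER_CUBIC)
    c=(proj(d,world(h,[0.02,0,.1]))[0]*4).astype(int)
    out.append(im[c[1]-250:c[1]+250,c[0]-200:c[0]+200])
cv2.imwrite(sys.argv[1],np.hstack(out))
E
python3 snap.py pics/down.png
```

```text
(no output)
```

View pics/down.png

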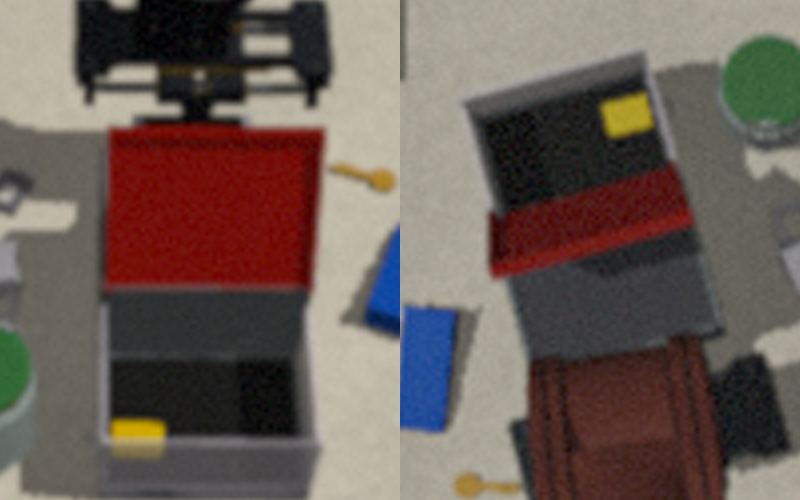

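The fob lies in the tray (yellow at (135,432) in the scene view, (627,115) in the top view) and the lid is fully raised. Now I ease the plate up at about 15 mm/s.

Call:
jog_arm(targets=[[[0, 0, -0.15], [0, 0, 0]], [[0, 0, -0.3], [0, 0, 0]], [[0, 0, -0.45], [0, 0, 0]], [[0, 0, -0.6], [0, 0, 0]], [[0, 0, -0.75], [0, 0, 0]], [[0, 0, -0.9], [0, 0, 0]], [[0, 0, -1.05], [0, 0, 0]], [[0, 0, -1.2], [0, 0, 0]], [[0, 0, -1.35], [0, 0, 0]], [[0, 0, -1.5], [0, 0, 0]]])

```text
clock: 6.7
ee_pos: [0.4828, 0.0948, 0.0995]
tcp_rot: [-0.144, 0.99, -0.0, -0.001]
wrist_force: [-5.1, -1.4, 4.7]
grip_width: 0.0002
gripper_force: 2.9
```

Call:
jog_arm(targets=[[[0, 0, -0.15], [0, 0, 0]], [[0, 0, -0.3], [0, 0, 0]], [[0, 0, -0.45], [0, 0, 0]], [[0, 0, -0.6], [0, 0, 0]], [[0, 0, -0.75], [0, 0, 0]], [[0, 0, -0.9], [0, 0, 0]], [[0, 0, -1.05], [0, 0, 0]], [[0, 0, -1.2], [0, 0, 0]], [[0, 0, -1.35], [0, 0, 0]], [[0, 0, -1.5], [0, 0, 0]]])

```text
clock: 7.7
ee_pos: [0.4835, 0.095, 0.1148]
tcp_rot: [-0.144, 0.99, -0.0, 0.0]
wrist_force: [-1.8, -0.8, 4.6]
grip_width: 0.0006
gripper_force: 2.2
```

Call:
jog_arm(targets=[[[0, 0, -0.1], [0, 0, 0]], [[0, 0, -0.2], [0, 0, 0]], [[0, 0, -0.3], [0, 0, 0]], [[0, 0, -0.4], [0, 0, 0]], [[0, 0, -0.5], [0, 0, 0]], [[0, 0, -0.6], [0, 0, 0]], [[0, 0, -0.7], [0, 0, 0]], [[0, 0, -0.8], [0, 0, 0]], [[0, 0, -0.9], [0, 0, 0]], [[0, 0, -1.0], [0, 0, 0]]])

```text
clock: 8.7
ee_pos: [0.4834, 0.0952, 0.1247]
tcp_rot: [-0.144, 0.99, 0.0, 0.0]
wrist_force: [4.2, 0.1, 2.5]
grip_width: 0.0003
gripper_force: 2.0
```

Call:
jog_arm(targets=[[[0, 0, -0.08], [0, 0, 0]], [[0, 0, -0.16], [0, 0, 0]], [[0, 0, -0.24], [0, 0, 0]], [[0, 0, -0.32], [0, 0, 0]], [[0, 0, -0.4], [0, 0, 0]], [[0, 0, -0.48], [0, 0, 0]], [[0, 0, -0.56], [0, 0, 0]], [[0, 0, -0.64], [0, 0, 0]], [[0, 0, -0.72], [0, 0, 0]], [[0, 0, -0.8], [0, 0, 0]]])

```text
clock: 9.7
ee_pos: [0.483, 0.0949, 0.1324]
tcp_rot: [-0.144, 0.99, -0.0, -0.0]
wrist_force: [-0.8, 0.3, -0.0]
grip_width: 0.0
gripper_force: 0.0
```

Call:
jog_arm(targets=[[[0, 0, -0.1], [0, 0, 0]], [[0, 0, -0.2], [0, 0, 0]], [[0, 0, -0.3], [0, 0, 0]], [[0, 0, -0.4], [0, 0, 0]], [[0, 0, -0.5], [0, 0, 0]], [[0, 0, -0.6], [0, 0, 0]], [[0, 0, -0.7], [0, 0, 0]], [[0, 0, -0.8], [0, 0, 0]], [[0, 0, -0.9], [0, 0, 0]], [[0, 0, -1.0], [0, 0, 0]]])

```text
clock: 10.7
ee_pos: [0.4833, 0.0951, 0.1426]
tcp_rot: [-0.144, 0.99, -0.0, -0.0]
wrist_force: [-0.2, 0.4, 0.8]
grip_width: 0.0004
gripper_force: 0.0
```

Call:
jog_arm(targets=[[[0, 0, -2], [0, 0, 0]], [[0, 0, -4], [0, 0, 0]], [[0, 0, -6], [0, 0, 0]], [[0, 0, -8], [0, 0, 0]], [[0, 0, -8], [0, 0, 0]], [[0, 0, -8], [0, 0, 0]], [[0, 0, -8], [0, 0, 0]], [[0, 0, -8], [0, 0, 0]], [[0, 0, -8], [0, 0, 0]], [[0, 0, -8], [0, 0, 0]]])

```text
clock: 11.7
ee_pos: [0.4831, 0.095, 0.2222]
tcp_rot: [-0.144, 0.99, -0.0, -0.0]
wrist_force: [-0.1, -0.1, -0.3]
grip_width: 0.0007
gripper_force: 0.0
```

```bash
python3 snap.py pics/end.png
```

```text
(no output)
```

View pics/end.png

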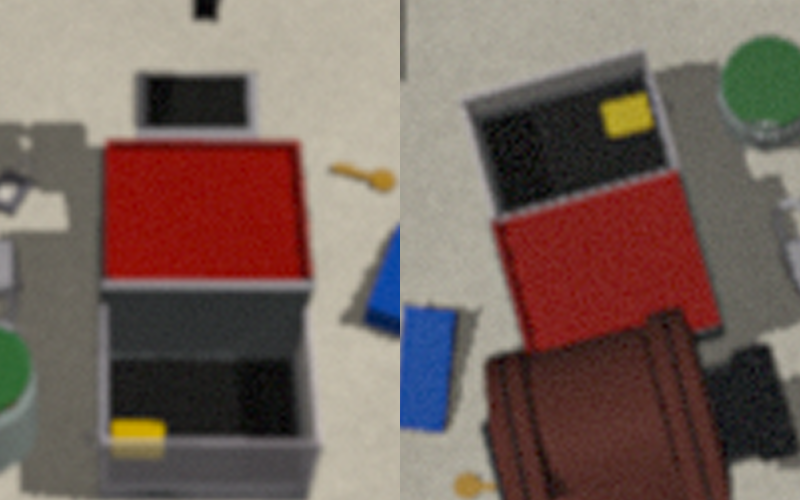

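The lid is shut (red, about (205,210)), the plate is back up at (197,100), and the fob is in the tray at (137,432). The arm is clear of everything.

```bash
python3 -c "
from workcell import robot
print(robot.hand_in())"
```

```text
the job is handed in; nothing more can be done
None
```

The job is handed in at about 12 s on the clock: the press plate went all the way down, the fob tipped into the tray, and the lid was eased fully shut with the arm touching only the plate.

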